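# Refit the tested gear shaft

### The arm

A 7-joint arm with a two-finger parallel gripper is mounted at the origin on a cart in front of the work surface, level with it; the furniture and walls round the work are solid. World frame = base frame: x ahead of the robot, y to its left, z up, the work surface at z = 0. Lengths are in m, angles in rad, forces in N, time in s.
With the tool pointing down it reaches from about 0.4 to 0.85 m from the base axis. Payload 10.4 kg.
Tool frame: the origin (TCP) lies between the finger pads; the fingertips stand 11 mm ahead of it and the grasp point (between the pads) lies 8 mm behind it; z points along the fingers, y is the line along which they close (so a half turn about z gives the same grasp; the last joint's range is limited). The gripper opens to 85 mm and grips with 20 to 120 N. Pads are 22 mm wide; open, the fingers measure 114 mm over their backs; the gripper's body (76 mm by 85 mm) begins 54 mm behind the grasp point. The pads swing forward as they close: fully open they stand 13 mm farther back than shut.
Start: joints at [1.187, 0.332, -0.065, 1.46, 0.022, 1.35, -0.088], TCP at [0.221, -0.585, 0.242] pointing down, gripper open.
Joint ranges: [-2.6, 2.6], [-0.5, 2.12], [-1.47, 1.34], [0.16, 2.42], [-1.27, 4.41], [0.06, 2.06], [-2.6, 2.6]. Speed limits (rad/s): [2.22, 2.22, 2.79, 2.79, 3.14, 3.14, 3.14].

### API

Orientations are given as a unit quaternion [w, x, y, z].
In Python, from workcell import bot gives the robot as it stands.
- The arm moves only by the tool jog_arm, never from a script. Its argument "targets" is a list of rows, each a list of 7 numbers: the shift along the world's x, y, z scaled (see below), then the turn, a rotation vector about the world's x, y, z scaled (see below), then the closure, from -1 (fully open) to 1 (shut). In form: [[x, y, z, rx, ry, rz, hand], ...]. A call has 1 to 10 rows; each row shifts and turns the commanded pose from where the row before left it; what a row does not reach is not made up. The controller multiplies each number of a shift by 2.5 cm and each number of a turn by 5 degrees. A row lasts 1/10 s, in which the tool goes at most 50 mm and 8.59 degrees, less where a joint would pass 70% of its speed; a pose out of reach is approached as far as the arm can. A call with a number of a shift or a turn outside -1 to 1 is refused whole. A call with a gripper value outside its range is refused whole. The fingers move at their own pace and stop on an object; "force" is the grip in N (left out, the last holds). Time passes only in rows, so rows that do not move let the fingers close. It gives the time, the measured TCP pose, the force, the opening and the grip force at its end, in the units of the state.
- bot.get_obs(): the state, without advancing time (a new reading comes with each control period).
- bot.camera(name): name is "side" or "top"; returns a dict with "image" (384x512x3 uint8, red, green, blue), "range_z" (384x512 float32, m along the optical axis (not along the pixel's ray), 0 where there is no reading), "fx", "fy", "cx", "cy" (pixels), "k1" (the pictures are not rectified: a ray, as slopes to the right and down, at radius r is drawn at 1 + k1 r^2 times it, then the intrinsics apply), "R" (3x3) and "t" (3): a world point X has camera coordinates R X + t. Camera axes: x right, y down, z forward; pixel columns grow to the right and rows downward; lengths in m; the calibration is good to about 2 mm. A picture is of the moment at which its call begins.
- bot.finish_job(): hands the job in; it is judged then, once.
The state is a dict: "time": time; "joints": joint angles; "joint_vel": joint speeds; "effort": joint torques, N m; "position": TCP position; "eef_rot": TCP orientation; "force": force on the tool from outside, world axes, zero at the start; "ft_torque": the same for the moment, N m; "width": opening from 0.0 (shut) to 1.0 (fully open); "grip_force": force on a finger pad.
Only numpy, scipy, OpenCV 4.12 (cv2) and the standard library are available. Lean on these libraries where they do the work, as an engineer would, in place of code of your own. Each camera call takes 0.05 s, during which the arm holds its last target. There are 200 camera calls.

### The job

The parts of this gear shaft have been hardness-tested and lie loose on the bench: put them back on the upright stub shaft, each lying flat on the one below. The toothed gear goes on first, down on the shaft's shoulder, then the thin-walled spacer sleeve, the bearing ring, the broad flat washer, and last the closed end cap over the shaft's nose. Leave the caliper, brush and oil bottle where they are.

Things in the scene. Friction and masses are not known exactly. Their poses are not given: they have to be found in the camera images.
- stand: Stub shaft standing upright in a foot fixed to the bench. Origin: centre of the foot's underside; z up along the shaft. Grey round foot 96 mm wide, 14 high; dark clamp collar 48 mm wide up to 30 mm, with a lug reaching 37 mm from the axis; shoulder 44 mm wide, upper face at 42 mm; shaft 30 mm in diameter up to 87 mm; conical nose narrowing to 18 mm in diameter at the tip, 95 mm.
- shoulder (a point): Point on the shaft's axis level with the shoulder's upper face, 42 mm above the bench: the seat of the gear. Parts are lowered over the nose. In the finished stack the undersides are above this point by 0 (gear), 12 (sleeve), 22 (bearing ring), 37 (washer) and 43 mm (cap); the nose's tip by 53 mm.
- gear: Bright steel spur gear, 24 teeth, 60 mm in diameter over the teeth, 12 mm thick, bore 34 mm, 0.16 kg, lying flat. Origin: centre of the underside; z up.
- sleeve: Plain bright steel spacer sleeve, thin-walled: 43 mm outer diameter, bore 34 mm, 10 mm high, 0.05 kg, lying flat. Origin: centre of the underside; z up.
- bearing_ring: Pale steel bearing ring with a plain rim: 52 mm outer diameter, bore 34 mm or a little more, 15 mm high (the tallest of the open rings), 0.14 kg, lying flat. Origin: centre of the underside; z up.
- washer: Broad flat bright steel washer, the widest of the open rings: 63 mm outer diameter, bore 34 mm, only 6 mm thick, 0.10 kg, lying flat. Origin: centre of the underside; z up.
- cap: Dark steel end cap with a fluted side and a closed top (no hole through; a shallow round dimple on top): 45 mm in diameter, 24 mm high, 0.12 kg, lying mouth down. The recess underneath is 33 mm in diameter and 12.5 mm deep. Origin: centre of the underside; z up.
- caliper: Bystander: steel vernier caliper, 265 mm long, lying flat near the front edge; not to be disturbed. Origin: centre of its underside; it is long along its y.
- brush: Bystander: flat brush with a wooden handle, 185 mm long, lying flat behind the work; not to be disturbed. Origin: centre of its underside; it is long along its y.
- oil_bottle: Bystander: white oil bottle with a red spout, 45 mm in diameter, 140 mm tall, standing behind the work; not to be disturbed. Origin: centre of its underside.

How it is judged:
By the outcome, as a careful person would: the job done as asked, in the order asked, and still so for the second after the job is handed in, with the robot touching nothing.
It also fails if it takes over 115 s, if anything falls off the work surface, if the arm or the gripper's body presses on something with over 40 N, if the wrist force passes 120 N, or if a joint passes its speed limit or range.

## Working session

There is one attempt and no reset: what is moved stays moved. The work goes in short steps, Python scripts to look and compute and a tool call to move; the robot and the scene stay as the last step left them, time stands still between calls to the robot, and variables do not carry over. Pictures are saved under pics/ and viewed, at most 17 in all, crops included, and the job is handed in when it is done.

Besides the shell and the picture viewer there is one more tool, called after "Request:" as name(argument=value, ...) on one line, values as JSON. jog_arm: Moves the arm, as the interface text tells. Shifts and turns lie within -1 to 1; 1 stands for 2.5 cm of shift or 5 degrees of turn. Its arguments: {"type":"object","properties":{"targets":{"type":"array","items":{"type":"array","items":{"type":"number"}}},"force":{"type":"number"}},"required":["targets"]}

```bash
mkdir -p pics; ls
cat > h.py <<'E'
import numpy as np, cv2
from workcell import bot
def undist(c,u,v):
    u=np.asarray(u,float);v=np.asarray(v,float)
    xd=(u-c['cx'])/c['fx'];yd=(v-c['cy'])/c['fy'];x,y=xd.copy(),yd.copy()
    for _ in range(20):
        s=1+c['k1']*(x*x+y*y);x=xd/s;y=yd/s
    return x,y
def plane(c,u,v,z):
    x,y=undist(c,u,v);R=np.array(c['R']);t=np.array(c['t'])
    C=-R.T@t;d=np.stack([x,y,np.ones_like(x)],-1)@R
    return C+d*((z-C[2])/d[...,2])[...,None]
def cloud(c):
    v,u=np.mgrid[:384,:512];x,y=undist(c,u,v);Z=c['range_z']
    P=(np.stack([x*Z,y*Z,Z],-1)-np.array(c['t']))@np.array(c['R']);P[Z==0]=np.nan;return P
def save(n,c,box=None,s=1.5):
    im=c['image'][:,:,::-1]
    if box: a,b,e,f=box; im=im[b:f,a:e]
    cv2.imwrite(f'pics/{n}.png',cv2.resize(im,None,fx=s,fy=s,interpolation=cv2.INTER_CUBIC))
E
python3 - <<'E'
from h import *
for n in('top','side'):
    c=bot.camera(n);save(n+'0',c)
    print(n,-np.array(c['R']).T@np.array(c['t']),np.array(c['R'])[2],c['fx'],c['k1'])
    P=cloud(c);m=(np.nan_to_num(P[...,2])>0.004)&(P[...,2]<0.16)&(P[...,0]>.3)&(P[...,0]<1)&(abs(P[...,1])<.6)
    k,l,st,ce=cv2.connectedComponentsWithStats(m.astype('uint8'))
    for i in range(1,k):
        if st[i,4]>60:
            q=P[l==i];print(st[i],q.min(0).round(3),q.max(0).round(3),np.median(q,0).round(3))
print(bot.get_obs())
E
```

```text
pics
top [0.41382312 0.03365773 1.09228474] [ 0.13069807  0.00737055 -0.99139482] 377.87216711012616 -0.02089077276827051
[   57    17   455   236 21094] [ 0.37  -0.6    0.004] [0.999 0.6   0.16 ] [ 0.96  -0.432  0.088]
[283  58  11  16  85] [ 0.904 -0.054  0.004] [ 0.951 -0.023  0.01 ] [ 0.934 -0.036  0.005]
[ 283   64  132   67 3993] [ 0.726 -0.414  0.004] [ 0.934 -0.023  0.058] [ 0.815 -0.196  0.014]
[ 168   69   87   75 4171] [0.687 0.062 0.004] [0.918 0.319 0.073] [0.793 0.185 0.065]
[264 104  16  24 292] [ 0.731 -0.008  0.006] [0.806 0.034 0.141] [0.743 0.014 0.079]
[122 106  40  36 997] [0.691 0.338 0.004] [0.795 0.449 0.095] [0.732 0.379 0.056]
[375 127  49  30 609] [ 0.648 -0.436  0.004] [ 0.736 -0.293  0.057] [ 0.685 -0.349  0.026]
[219 135  63  20 571] [ 0.654 -0.016  0.004] [0.71  0.166 0.018] [0.686 0.049 0.012]
[308 156  29  28 315] [ 0.568 -0.176  0.004] [ 0.648 -0.094  0.014] [ 0.609 -0.126  0.008]
[151 169  19  18 137] [0.558 0.309 0.005] [0.608 0.361 0.02 ] [0.584 0.336 0.014]
[213 168  34  33 851] [0.518 0.086 0.004] [0.611 0.182 0.098] [0.559 0.13  0.015]
[284 209
[... 1792 characters left out ...]
0.1, 'joints': array([ 1.18740235,  0.33282571, -0.06466413,  1.46085977,  0.02160878,
        1.34991055, -0.08851017]), 'joint_vel': array([ 0.00042508,  0.00041937,  0.00083422, -0.00331845, -0.00086052,
       -0.00099008, -0.00054795]), 'effort': array([ 1.46279261e-03, -6.26747918e+01,  4.92488046e-02, -3.92433786e+01,
        1.62378070e-02,  7.06153209e-03, -8.06562070e-05]), 'position': array([ 0.22049527, -0.58446485,  0.2415836 ]), 'eef_rot': array([-6.35058136e-04,  9.83774385e-01,  1.79408840e-01, -1.56276755e-04]), 'force': array([-1.08860267, -0.50135375, -0.46025821]), 'ft_torque': array([-0.02598623, -0.05444782, -0.03698566]), 'grip_force': 0.0, 'width': 0.9961732420589072}
```

View pics/top0.png

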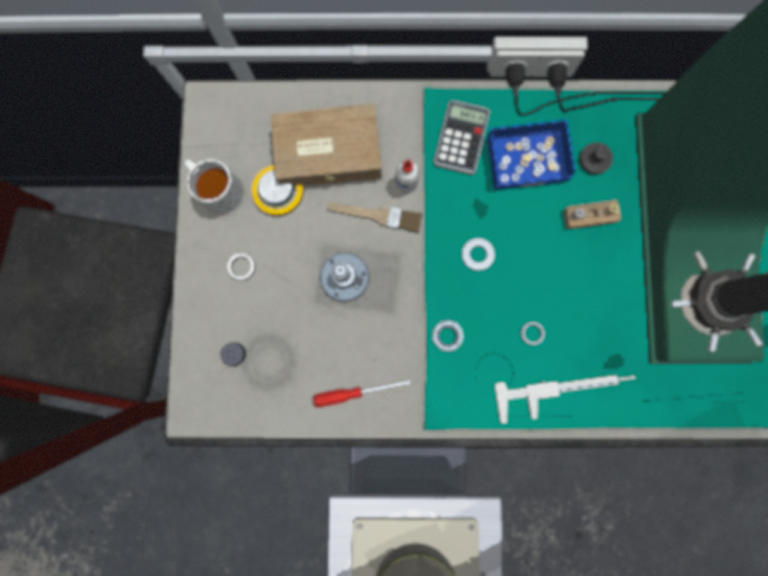

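View pics/side0.png

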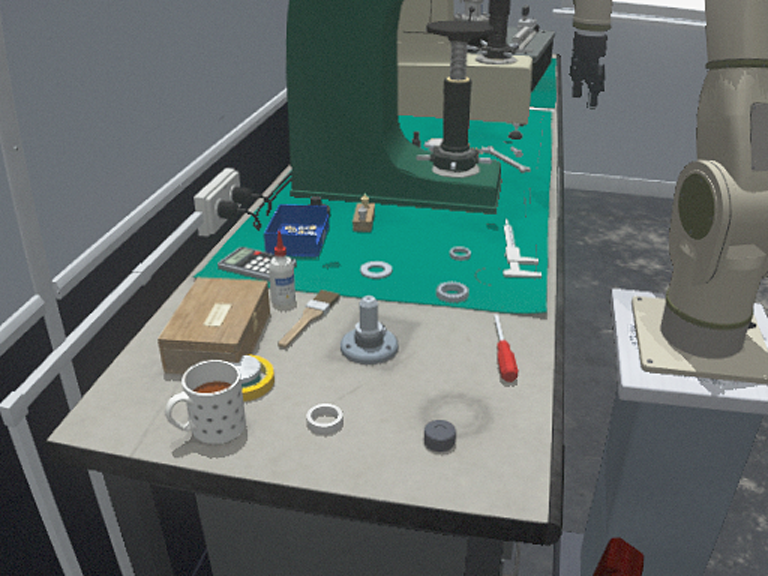

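The top view shows the stand at (345,275), gear (448,336), sleeve (533,333), washer (478,254), bearing ring (240,266) and cap (233,354). The side view agrees: stand (370,330), ring (325,418), cap (440,435). Next I'll measure outlines at mid-height in both views.

```bash
cat >> h.py <<'E'
SP={'gear':((.455,-.062),.060,.012),'sleeve':((.458,-.231),.043,.010),'bearing':((.584,.338),.052,.015),'washer':((.609,-.126),.063,.006),'cap':((.414,.345),.045,.024),'foot':((.559,.132),.096,.014)}
def proj(c,X):
    p=np.array(c['R'])@np.array(X)+np.array(c['t']);x,y=p[:2]/p[2];s=1+c['k1']*(x*x+y*y)
    return c['fx']*x*s+c['cx'],c['fy']*y*s+c['cy']
def meas(c,name):
    (x,y),d,h=SP[name];u,v=proj(c,(x,y,h/2));im=c['image']
    V,U=np.mgrid[:384,:512];Q=plane(c,U,V,h/2)
    rr=np.hypot(Q[...,0]-x,Q[...,1]-y);roi=rr<d/2+.015
    ring=(rr>d/2+.012)&(rr<d/2+.025)
    bg=np.median(im[ring].astype(float),0);dist=np.abs(im-bg).max(-1)
    thr=60 if name in('gear','sleeve','washer') else 28
    m=((dist>thr)&roi).astype('uint8')
    m=cv2.morphologyEx(m,cv2.MORPH_CLOSE,np.ones((3,3)))
    cs,_=cv2.findContours(m,0,2);k=max(cs,key=cv2.contourArea)
    P=plane(c,k[:,0,0],k[:,0,1],h/2)[:,:2].astype(np.float32)
    e=cv2.fitEllipse(P*1000)
    return np.round(e[0],1),np.round(e[1],1)
E
python3 - <<'E'
from h import *
for n in('top','side'):
    c=bot.camera(n)
    for k in SP:print(n,k,*meas(c,k))
    P=cloud(c)
    m=(np.abs(P[...,0]-.559)<.05)&(np.abs(P[...,1]-.132)<.05)&(P[...,2]>.075)
    v,u=np.nonzero(m);q=P[m];print('shaft',q.min(0),q.max(0),np.median(q,0),u.min(),u.max(),v.min(),v.max())
    x,y=map(int,proj(c,(.559,.132,.05)));
    im=c['image'][:,:,::-1]
    a=cv2.resize(im[y-32:y+32,x-32:x+32],(400,400),interpolation=0);print(x-32,y-32)
    cv2.imwrite(f'pics/st_{n}.png',a)
a=[cv2.imread(f'pics/st_{n}.png') for n in('top','side')];cv2.imwrite('pics/st.png',np.hstack(a))
E
```

```text
top gear [451.2 -64.1] [60.3 61.1]
top sleeve [ 455.8 -226.7] [45.2 46.8]
top bearing [585.8 337.3] [48.9 50.7]
top washer [ 609.9 -125.5] [65.8 66.7]
top cap [415.1 342.2] [46.1 51.7]
top foot [559.7 136.2] [83.2 91.1]
shaft [0.54945302 0.11975232 0.07694388] [0.57820467 0.14660421 0.09727039] [0.56341742 0.1328204  0.09238114] 222 232 175 186
196 151
side gear [449.1 -69.3] [61.2 74.7]
side sleeve [ 454.5 -232.6] [42.3 62.5]
side bearing [580.5 338.8] [54.7 74.6]
side washer [ 608.5 -130.6] [64.1 69.5]
side cap [412.5 346.2] [48.5 75.7]
side foot [559.5 133.5] [ 84.3 119.9]
shaft [0.54582656 0.12760844 0.07527495] [0.57399486 0.15425296 0.09554169] [0.55872293 0.14558877 0.08727823] 240 251 198 209
214 181
```

View pics/st.png

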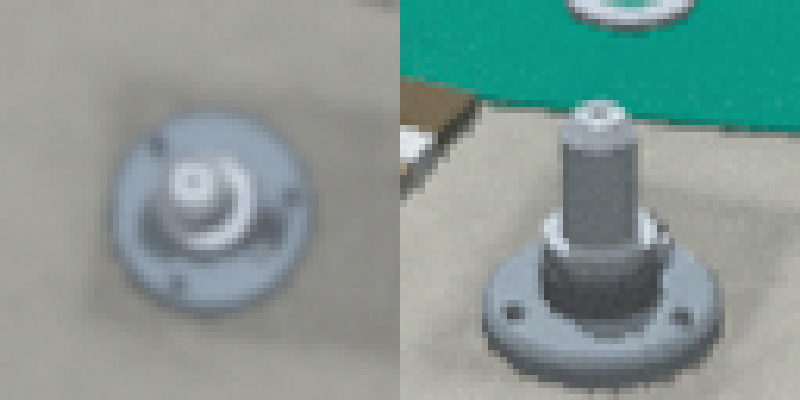

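The crop shows the nose tip at about (191,183) in the top crop and (200,115) in the side crop. The foot's centre in the top crop is about (210,210), and the lug is on the +x/-y side.

Run:
```python
from h import *
for n,o,p in(('top',(196,151),(191,183)),('side',(214,181),(200,115))):
    c=bot.camera(n);f=lambda q,z:plane(c,o[0]+q[0]/6.25-.5,o[1]+q[1]/6.25-.5,z)
    print(n,f(p,.095))
    if n=='top':print('foot',f((210,210),.012), 'shoulder',f((206,198),.042))
    if n=='side':print('foot',f((200,301),.012))
```

```text
top [0.56396683 0.13513776 0.095     ]
foot [0.56384691 0.13462187 0.012     ] shoulder [0.56512758 0.13368642 0.042     ]
side [0.56052078 0.13690197 0.095     ]
foot [0.56050436 0.14085756 0.012     ]
```

Request:
jog_arm(targets=[[0.43,0.99,0,0,0,-0.207,-1],[0.43,0.99,0,0,0,-0.207,-1],[0.43,0.99,0,0,0,-0.207,-1],[0.43,0.99,0,0,0,-0.207,-1],[0.43,0.99,0,0,0,-0.207,-1],[0.43,0.99,0,0,0,-0.207,-1],[0.43,0.99,0,0,0,-0.207,-1],[0.43,0.99,0,0,0,-0.207,-1],[0.43,0.99,0,0,0,-0.207,-1],[0.43,0.99,0,0,0,-0.207,-1]], force=40)

```text
time: 1.3
position: [0.3285, -0.3362, 0.2424]
eef_rot: [0.0, 0.996, 0.09, 0.0]
force: [0.3, -0.5, -0.1]
width: 1.001
grip_force: 0.0
```

Request:
jog_arm(targets=[[0.43,0.99,0,0,0,-0.207,-1],[0.43,0.99,0,0,0,-0.207,-1],[0.43,0.99,0,0,0,-0.207,-1],[0.43,0.99,0,0,0,-0.207,-1],[0.43,0.99,0,0,0,-0.207,-1],[0.43,0.99,0,0,0,-0.207,-1],[0.43,0.99,-0.5,0,0,-0.207,-1],[0.43,0.99,-0.8,0,0,-0.207,-1],[0.43,0.99,-0.8,0,0,-0.207,-1],[0.43,0.99,-0.8,0,0,-0.207,-1]])

```text
time: 2.3
position: [0.436, -0.0888, 0.1693]
eef_rot: [0.0, 1.0, -0.001, 0.0]
force: [-0.2, -0.1, -0.2]
width: 1.001
grip_force: 0.0
```

Request:
jog_arm(targets=[[0.28,0.5,-0.8,0,0,0,-1],[0.28,0.45,-0.8,0,0,0,-1],[0,0,-1,0,0,0,-1],[0,0,-1,0,0,0,-1],[0,0,-1,0,0,0,-1],[0,0,-0.9,0,0,0,-1],[0,0,0,0,0,0,-1]])

```text
time: 3.0
position: [0.4477, -0.0657, 0.0301]
eef_rot: [-0.001, 1.0, -0.0, -0.002]
force: [-0.1, -0.3, -0.2]
width: 1.0
grip_force: 0.0
```

Run:
```python
from h import *
print(bot.get_obs()['position'])
c=bot.camera('side');u,v=map(int,proj(c,(.45,-.065,.02)));a=cv2.resize(c['image'][v-40:v+40,u-50:u+50,::-1],(500,400))
c=bot.camera('top');u,v=map(int,proj(c,(.45,-.065,.02)));b=cv2.resize(c['image'][v-40:v+40,u-30:u+30,::-1],(300,400))
cv2.imwrite('pics/g1.png',np.hstack([a,b]))
```

```text
[ 0.44771846 -0.06569008  0.03008142]
```

View pics/g1.png

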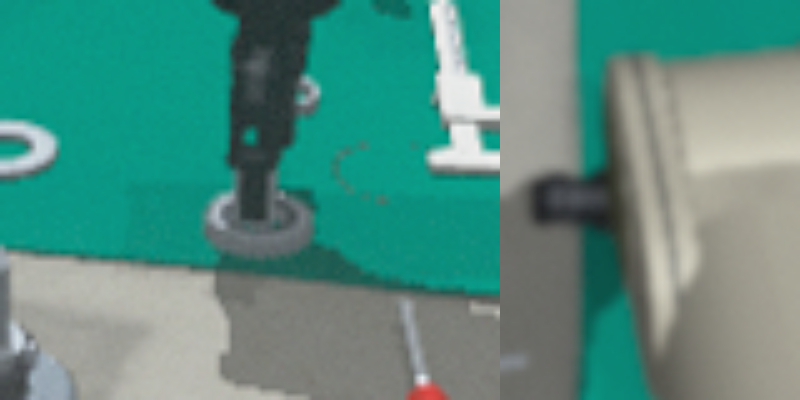

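The near finger is at (257,220), centred over the gear at (260,225). When open, the tips stand about level with the TCP, so "11 mm ahead" must apply when shut. I'll descend and close.

Request:
jog_arm(targets=[[0.09,0,-0.4,0,0,0,-1],[0,0,-0.4,0,0,0,-1],[0,0,0,0,0,0,1],[0,0,0,0,0,0,1],[0,0,0,0,0,0,1],[0,0,0,0,0,0,1],[0,0,0,0,0,0,1],[0,0,0,0,0,0,1]])

```text
time: 3.9
position: [0.4519, -0.0657, 0.0129]
eef_rot: [0.0, 1.0, -0.0, -0.0]
force: [-3.2, 2.0, 4.6]
width: 0.676
grip_force: 41.4
```

Request:
jog_arm(targets=[[0,0,0.8,0,0,0,1],[0,0,1,0,0,0,1],[0,0,1,0,0,0,1],[0,0,1,0,0,0,1],[0.4,0.8,1,0,0,0,1],[0.5,0.9,0,0,0,0,1],[0.5,0.9,0,0,0,0,1],[0.5,0.9,0,0,0,0,1],[0.5,0.9,0,0,0,0,1],[0.5,0.9,0,0,0,0,1]])

```text
time: 4.9
position: [0.5247, 0.0673, 0.1325]
eef_rot: [0.0, 1.0, -0.0, 0.0]
force: [0.4, -0.4, -1.6]
width: 0.668
grip_force: 43.3
```

Request:
jog_arm(targets=[[0.5,0.9,0,0,0,0,1],[0.5,0.9,0,0,0,0,1],[0.5,0.9,0,0,0,0,1],[0,0,0,0,0,0,1],[0,0,0,0,0,0,1]])

```text
time: 5.4
position: [0.5616, 0.1342, 0.1322]
eef_rot: [0.0, 1.0, 0.0, -0.0]
force: [-0.4, -0.6, -1.3]
width: 0.668
grip_force: 43.4
```

Run:
```python
from h import *
print(bot.get_obs()['position'])
c=bot.camera('side');u,v=map(int,proj(c,(.562,.135,.09)));print(u,v);a=cv2.resize(c['image'][v-40:v+40,u-40:u+40,::-1],(560,560),interpolation=2)
cv2.imwrite('pics/g2.png',a)
```

```text
[0.56164022 0.13420812 0.13218012]
245 200
```

View pics/g2.png

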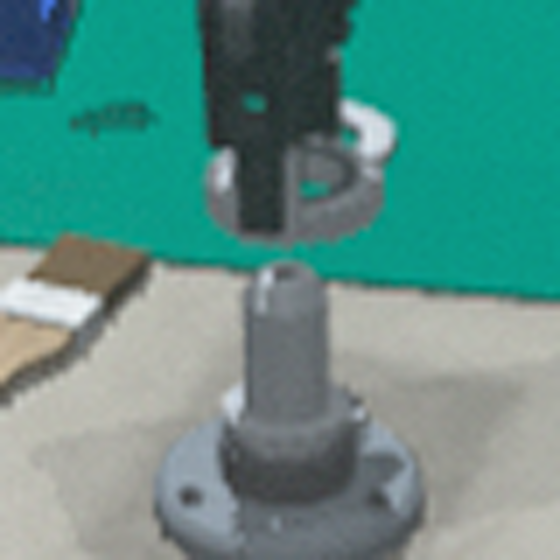

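The ring's centre is at about (295,194) in the crop, the shaft tip at (287,272). I'll compare both as world points.

Run:
```python
from h import *
c=bot.camera('side')
f=lambda a,b,z:plane(c,205+a/7-.5,160+b/7-.5,z)
print(f(295,194,.1253),f(287,272,.095))
```

```text
[0.55825267 0.13335201 0.1253    ] [0.56109412 0.13440371 0.095     ]
```

Request:
jog_arm(targets=[[0.1,0.03,0,0,0,0,1],[0,0,-0.5,0,0,0,1],[0,0,-0.4,0,0,0,1],[0,0,-0.4,0,0,0,1],[0,0,-0.4,0,0,0,1],[0,0,0,0,0,0,1]])

```text
time: 6.1
position: [0.5635, 0.1345, 0.0879]
eef_rot: [0.0, 1.0, -0.0, -0.001]
force: [-0.6, -0.3, -0.6]
width: 0.674
grip_force: 43.5
```

Request:
jog_arm(targets=[[0,0,-0.4,0,0,0,1],[0,0,-0.4,0,0,0,1],[0,0,-0.3,0,0,0,1],[0,0,-0.15,0,0,0,1],[0,0,0,0,0,0,1]])

```text
time: 6.6
position: [0.5641, 0.1346, 0.0579]
eef_rot: [0.0, 1.0, -0.0, -0.001]
force: [-0.5, -1.2, -1.4]
width: 0.668
grip_force: 43.5
```

Request:
jog_arm(targets=[[0,0,-0.08,0,0,0,1],[0,0,-0.06,0,0,0,1],[0,0,0,0,0,0,1]])

```text
time: 6.9
position: [0.5645, 0.1347, 0.0551]
eef_rot: [0.0, 1.0, -0.0, 0.0]
force: [0.1, -1.0, -1.9]
width: 0.673
grip_force: 43.5
```

Request:
jog_arm(targets=[[0,0,0,0,0,0,-1],[0,0,0,0,0,0,-1],[0,0,0,0,0,0,-1],[0,0,0.4,0,0,0,-1],[0,0,0.9,0,0,0,-1],[0,0,1,0,0,0,-1],[0,0,0.9,0,0,0,-1],[-0.3,-0.95,0,0,0,0,-1],[-0.3,-0.95,0,0,0,0,-1],[-0.3,-0.95,0,0,0,0,-1]])

```text
time: 7.9
position: [0.5418, 0.0629, 0.1361]
eef_rot: [0.0, 1.0, 0.0, 0.001]
force: [-0.2, -0.3, 0.1]
width: 1.002
grip_force: 0.0
```

Request:
jog_arm(targets=[[-0.3,-0.95,0,0,0,0,-1],[-0.3,-0.95,0,0,0,0,-1],[-0.3,-0.95,0,0,0,0,-1],[-0.3,-0.95,0,0,0,0,-1],[-0.3,-0.95,0,0,0,0,-1],[-0.3,-0.95,0,0,0,0,-1],[-0.3,-0.95,0,0,0,0,-1],[-0.3,-0.95,0,0,0,0,-1],[-0.3,-0.95,0,0,0,0,-1],[-0.3,-0.95,0,0,0,0,-1]])

```text
time: 8.9
position: [0.4668, -0.1749, 0.136]
eef_rot: [0.0, 1.0, -0.0, 0.0]
force: [0.5, -0.9, -0.9]
width: 0.998
grip_force: 0.0
```

Request:
jog_arm(targets=[[-0.15,-0.8,-0.3,0,0,0,-1],[-0.15,-0.8,-0.8,0,0,0,-1],[-0.13,-0.56,-1,0,0,0,-1],[0,0,-1,0,0,0,-1],[0,0,-0.6,0,0,0,-1],[0,0,0,0,0,0,-1]])

```text
time: 9.5
position: [0.4553, -0.2271, 0.0414]
eef_rot: [-0.001, 1.0, 0.0, -0.001]
force: [-0.3, -0.2, 0.2]
width: 0.999
grip_force: 0.0
```

Run:
```python
from h import *
print(bot.get_obs()['position'])
c=bot.camera('side');r=[]
for X in((.456,-.229,.02),(.562,.135,.06)):
    u,v=map(int,proj(c,X));r.append(cv2.resize(c['image'][v-30:v+30,u-30:u+30,::-1],(390,390),interpolation=2))
cv2.imwrite('pics/s1.png',np.hstack(r))
```

```text
[ 0.45533981 -0.22714843  0.04140944]
```

View pics/s1.png

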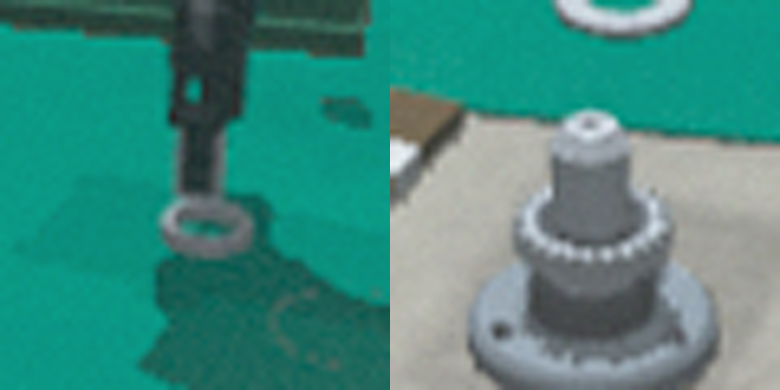

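The gear sits flat on the shoulder, (595,235). The sleeve at (207,225) lies under the finger at (202,190).

Request:
jog_arm(targets=[[-0.02,0,-0.5,0,0,0,-1],[-0.02,-0.05,-0.5,0,0,0,-1],[0,0,0,0,0,0,1],[0,0,0,0,0,0,1],[0,0,0,0,0,0,1],[0,0,0,0,0,0,1],[0,0,0,0,0,0,1],[0,0,0,0,0,0,1],[0,0,0,0,0,0,1]])

```text
time: 10.45
position: [0.4555, -0.2293, 0.0185]
eef_rot: [0.0, 1.0, -0.0, 0.0]
force: [-1.9, 0.9, 6.1]
width: 0.469
grip_force: 39.5
```

Request:
jog_arm(targets=[[0,0,0.6,0,0,0,1],[0,0,1,0,0,0,1],[0,0,1,0,0,0,1],[0.3,0.9,1,0,0,0,1],[0.3,0.95,1,0,0,0,1],[0.3,0.95,0.2,0,0,0,1],[0.3,0.95,0,0,0,0,1],[0.3,0.95,0,0,0,0,1],[0.3,0.95,0,0,0,0,1],[0.3,0.95,0,0,0,0,1]])

```text
time: 11.45
position: [0.5081, -0.0633, 0.1389]
eef_rot: [0.0, 1.0, -0.0, 0.001]
force: [0.5, -1.0, -1.1]
width: 0.466
grip_force: 40.4
```

Request:
jog_arm(targets=[[0.3,0.95,0,0,0,0,1],[0.3,0.95,0,0,0,0,1],[0.3,0.95,0,0,0,0,1],[0.3,0.95,0,0,0,0,1],[0.3,0.95,0,0,0,0,1],[0.3,0.95,0,0,0,0,1],[0.3,0.95,0,0,0,0,1],[0.14,0.94,0,0,0,0,1],[0,0.4,0,0,0,0,1],[0,0,0,0,0,0,1]])

```text
time: 12.45
position: [0.5634, 0.1369, 0.1384]
eef_rot: [-0.0, 1.0, 0.001, 0.0]
force: [-1.0, 0.1, -1.0]
width: 0.467
grip_force: 40.4
```

```bash
cat >> h.py <<'E'
def look(n):
    "side crop x7 around the nose; origin pixel 205,150"
    print(bot.get_obs()['position'],bot.get_obs()['force'])
    c=bot.camera('side');cv2.imwrite(f'pics/{n}.png',cv2.resize(c['image'][150:230,205:285,::-1],(560,560),interpolation=2))
def at(a,b,z):
    c=bot.camera('side');return plane(c,205+a/7-.5,150+b/7-.5,z)
E
python3 -c "from h import *;look('s2')"
```

```text
[0.56335017 0.13694902 0.13835492] [-1.04821885  0.06192568 -0.99269181]
```

View pics/s2.png

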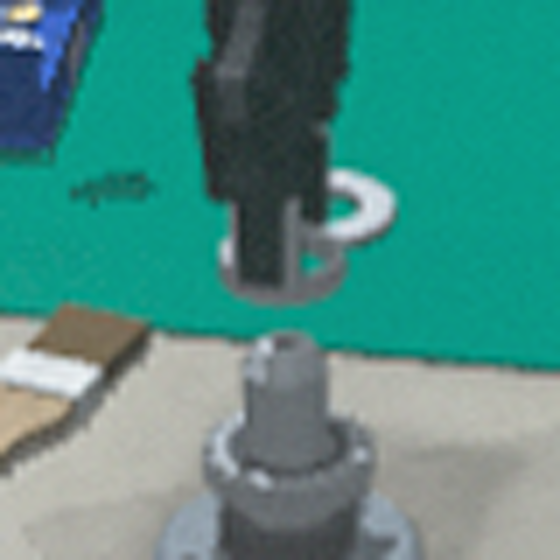

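The sleeve spans x 219–347 (centre 283) over the nose at 287, which lines up once the lean of the axis is allowed for. I'll shift y by -2 mm and lower it.

Request:
jog_arm(targets=[[0,-0.09,0,0,0,0,1],[0,0,-0.5,0,0,0,1],[0,0,-0.4,0,0,0,1],[0,0,-0.4,0,0,0,1],[0,0,-0.4,0,0,0,1],[0,0,-0.2,0,0,0,1],[0,0,0,0,0,0,1]])

```text
time: 13.2
position: [0.5631, 0.1336, 0.089]
eef_rot: [-0.0, 1.0, 0.0, -0.001]
force: [0.4, 2.6, -2.2]
width: 0.467
grip_force: 40.6
```

Request:
jog_arm(targets=[[0,0.04,-0.2,0,0,0,1],[0,0,-0.2,0,0,0,1],[0,0,-0.16,0,0,0,1],[0,0,0,0,0,0,1]])

```text
time: 13.6
position: [0.5633, 0.1339, 0.0754]
eef_rot: [0.0, 1.0, -0.0, -0.0]
force: [-1.2, 0.6, -0.4]
width: 0.467
grip_force: 40.8
```

Request:
jog_arm(targets=[[0,0,-0.08,0,0,0,1],[0,0,0,0,0,0,1],[0,0,0,0,0,0,0],[0,0,0,0,0,0,-1],[0,0,0,0,0,0,-1],[0,0,0,0,0,0,-1],[0,0,0.5,0,0,0,-1],[0,0,1,0,0,0,-1],[0,0,1,0,0,0,-1]])

```text
time: 14.5
position: [0.5635, 0.1344, 0.1381]
eef_rot: [-0.0, 1.0, -0.0, -0.0]
force: [-0.2, -0.3, 0.4]
width: 0.998
grip_force: 0.0
```

Request:
jog_arm(targets=[[0.1,0.9,0,0,0,0,-1],[0.1,0.9,0,0,0,0,-1],[0.1,0.9,0,0,0,0,-1],[0.1,0.9,0,0,0,0,-1],[0.1,0.9,0,0,0,0,-1],[0.1,0.9,0,0,0,0,-1],[0.1,0.9,-0.6,0,0,0,-1],[0.1,0.9,-1,0,0,0,-1],[0.06,0.9,-1,0,0,0,-1],[0,0,-1,0,0,0,-1]])

```text
time: 15.5
position: [0.5841, 0.341, 0.0469]
eef_rot: [-0.001, 1.0, 0.002, 0.0]
force: [-0.6, 0.0, 0.3]
width: 1.0
grip_force: 0.0
```

Run:
```python
from h import *
print(bot.get_obs()['position'])
c=bot.camera('side');r=[]
for X in((.585,.338,.02),(.562,.135,.06)):
    u,v=map(int,proj(c,X));r.append(cv2.resize(c['image'][v-30:v+30,u-30:u+30,::-1],(390,390),interpolation=2))
cv2.imwrite('pics/b1.png',np.hstack(r))
```

```text
[0.58412919 0.34096679 0.0469091 ]
```

View pics/b1.png

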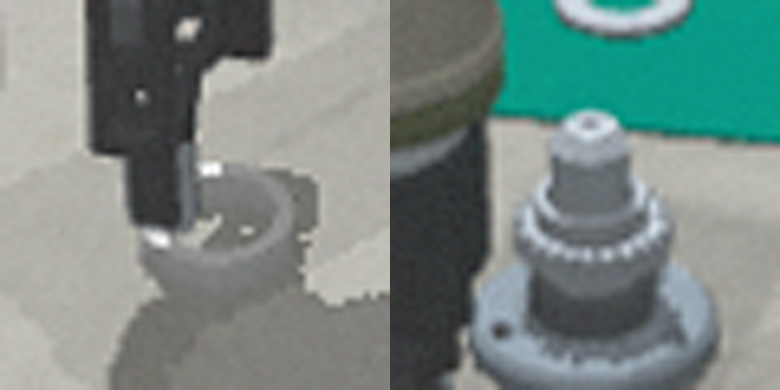

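The sleeve is seated (595,205). The bearing ring's top rim is centred at about (221,208). I'll check that against the finger numerically.

Run:
```python
from h import *
c=bot.camera('side');u,v=map(int,proj(c,(.585,.338,.02)))
f=lambda a,b,z:plane(c,u-30+a/6.5-.5,v-30+b/6.5-.5,z)
print(f(221,208,.015),f(221,225,.0075))
for y in(.385,.395):
  for x in (.573,.595):
    a,b=proj(c,(x,y,.047));print(x,y,(a-u+30.5)*6.5,(b-v+30.5)*6.5)
```

```text
[0.58024861 0.33474796 0.015     ] [0.58064233 0.33457292 0.0075    ]
0.573 0.385 195.58518218973478 231.26277949941323
0.595 0.385 128.36817817757174 221.64265540087217
0.573 0.395 186.72925376946725 251.38151360879223
0.595 0.395 119.0257902834763 241.58683730892767
```

Request:
jog_arm(targets=[[-0.05,-0.15,0,0,0,0,-1],[0,0,-0.5,0,0,0,-1],[0,0,-0.6,0,0,0,-1],[0,0,0,0,0,0,1],[0,0,0,0,0,0,1],[0,0,0,0,0,0,1],[0,0,0,0,0,0,1],[0,0,0,0,0,0,1],[0,0,0,0,0,0,1]])

```text
time: 16.5
position: [0.5841, 0.3334, 0.0199]
eef_rot: [-0.0, 1.0, -0.0, 0.0]
force: [-1.1, -0.7, 5.2]
width: 0.566
grip_force: 41.5
```

Request:
jog_arm(targets=[[0,0,0.7,0,0,0,1],[0,0,1,0,0,0,1],[0,0,1,0,0,0,1],[0,0,1,0,0,0,1],[0,-0.5,1,0,0,0,1],[-0.1,-0.9,0.1,0,0,0,1],[-0.1,-0.9,0,0,0,0,1],[-0.1,-0.9,0,0,0,0,1],[-0.1,-0.9,0,0,0,0,1],[-0.1,-0.9,0,0,0,0,1]])

```text
time: 17.5
position: [0.5713, 0.207, 0.1401]
eef_rot: [0.0, 1.0, -0.0, 0.0]
force: [0.1, -0.2, -0.6]
width: 0.572
grip_force: 41.6
```

Request:
jog_arm(targets=[[-0.1,-0.9,0,0,0,0,1],[-0.1,-0.9,0,0,0,0,1],[-0.1,-0.9,0,0,0,0,1],[0,-0.3,0,0,0,0,1],[0,0,0,0,0,0,1],[0,0,0,0,0,0,1]])

```text
time: 18.1
position: [0.5639, 0.1343, 0.1395]
eef_rot: [-0.0, 1.0, 0.0, 0.0]
force: [0.5, 0.5, -2.0]
width: 0.572
grip_force: 41.6
```

```bash
python3 -c "from h import *;look('b2')"
```

```text
[0.56393384 0.13425855 0.13954906] [ 0.54097393  0.47165474 -1.99849711]
```

View pics/b2.png

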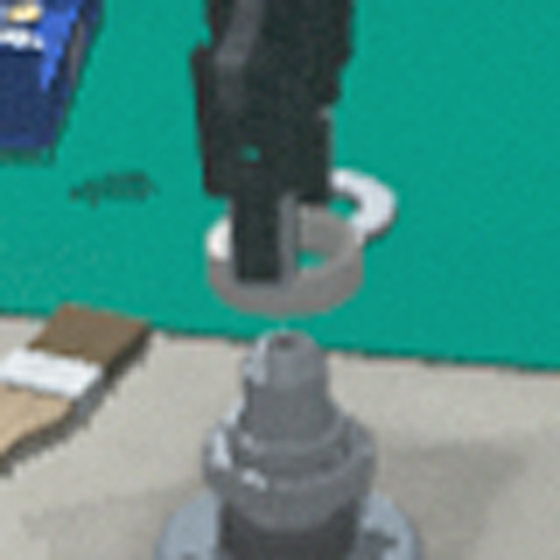

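The ring spans x 206–363 (centre 284) over the nose at 287, aligned as the sleeve was. I'll lower it.

Request:
jog_arm(targets=[[0,0,-0.4,0,0,0,1],[0,0,-0.4,0,0,0,1],[0,0,-0.4,0,0,0,1],[0,0,-0.4,0,0,0,1],[0,0,0,0,0,0,1]])

```text
time: 18.65
position: [0.563, 0.1329, 0.0971]
eef_rot: [0.0, 1.0, -0.0, -0.001]
force: [0.0, 0.3, -2.1]
width: 0.571
grip_force: 41.9
```

Request:
jog_arm(targets=[[0,0.05,-0.2,0,0,0,1],[0,0,-0.2,0,0,0,1],[0,0,0,0,0,0,1]])

```text
time: 18.95
position: [0.5636, 0.1342, 0.0885]
eef_rot: [0.0, 1.0, -0.0, -0.0]
force: [0.6, -0.1, -1.8]
width: 0.572
grip_force: 41.9
```

Request:
jog_arm(targets=[[0,0,-0.1,0,0,0,1],[0,0,-0.05,0,0,0,1],[0,0,0,0,0,0,1]])

```text
time: 19.25
position: [0.5639, 0.1342, 0.0853]
eef_rot: [0.0, 1.0, -0.0, -0.0]
force: [0.5, -0.6, -2.2]
width: 0.57
grip_force: 41.9
```

Request:
jog_arm(targets=[[0,0,0,0,0,0,0],[0,0,0,0,0,0,-1],[0,0,0,0,0,0,-1],[0,0,0,0,0,0,-1],[0,0,0.5,0,0,0,-1],[0,0,1,0,0,0,-1],[0,0,0.9,0,0,0,-1],[0.17,-0.9,0,0,0,0,-1],[0.17,-0.95,0,0,0,0,-1],[0.17,-0.95,0,0,0,0,-1]])

```text
time: 20.25
position: [0.5771, 0.0637, 0.1467]
eef_rot: [0.0, 1.0, 0.0, 0.001]
force: [0.6, -0.0, 0.4]
width: 1.001
grip_force: 0.0
```

Request:
jog_arm(targets=[[0.17,-0.95,0,0,0,0,-1],[0.17,-0.95,0,0,0,0,-1],[0.17,-0.95,0,0,0,0,-1],[0.17,-0.95,0,0,0,0,-1],[0.17,-0.95,0,0,0,0,-1],[0.17,-0.95,-0.8,0,0,0,-1],[0.17,-0.95,-1,0,0,0,-1],[0.1,-0.06,-1,0,0,0,-1],[0,0,-1,0,0,0,-1],[0,0,0,0,0,0,-1]])

```text
time: 21.25
position: [0.6071, -0.1035, 0.0479]
eef_rot: [-0.001, 1.0, -0.0, -0.002]
force: [-0.1, -0.1, 0.2]
width: 0.999
grip_force: 0.0
```

Run:
```python
from h import *
print(bot.get_obs()['position'])
c=bot.camera('side');r=[]
for X in((.609,-.127,.02),(.562,.135,.06)):
    u,v=map(int,proj(c,X));r.append(cv2.resize(c['image'][v-30:v+30,u-30:u+30,::-1],(390,390),interpolation=2))
cv2.imwrite('pics/w1.png',np.hstack(r))
```

```text
[ 0.60705576 -0.1035228   0.04794607]
```

View pics/w1.png

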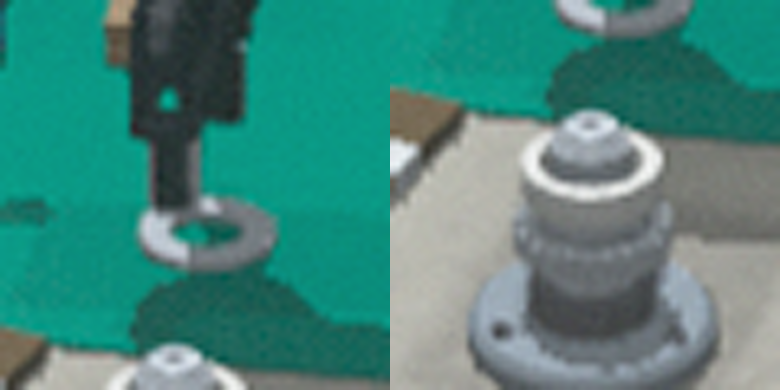

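The bearing ring is seated. The washer at (207,232) is still 23 mm short in y; I'll correct that, then descend.

Request:
jog_arm(targets=[[0.12,-0.5,0,0,0,0,-1],[0,-0.42,0,0,0,0,-1],[0,0,-0.5,0,0,0,-1],[0,0,-0.5,0,0,0,-1],[0,0,-0.44,0,0,0,-1],[0,0,0,0,0,0,-1]])

```text
time: 21.9
position: [0.6104, -0.1258, 0.0119]
eef_rot: [-0.0, 1.0, 0.0, -0.002]
force: [-0.1, -0.2, -0.8]
width: 0.999
grip_force: 0.0
```

Request:
jog_arm(targets=[[0,0,0,0,0,0,1],[0,0,0,0,0,0,1],[0,0,0,0,0,0,1],[0,0,0,0,0,0,1],[0,0,0,0,0,0,1],[0,0,0,0,0,0,1]])

```text
time: 22.5
position: [0.6154, -0.1273, 0.0183]
eef_rot: [0.001, 1.0, -0.0, 0.004]
force: [2.0, -2.3, 6.5]
width: 0.003
grip_force: 3.1
```

Request:
jog_arm(targets=[[0,0,0.8,0,0,0,1],[0,0,1,0,0,0,-0.65],[0,0,1,0,0,0,-0.65],[0,0.9,0.4,0,0,0,-0.65],[0,0.9,0,0,0,0,-0.65],[0,0.9,0,0,0,0,-0.65],[0,0.9,0,0,0,0,-0.65]])

```text
time: 23.2
position: [0.6122, -0.0356, 0.0952]
eef_rot: [0.0, 1.0, -0.0, 0.001]
force: [-0.0, -0.2, -0.4]
width: 0.822
grip_force: 0.0
```

Run:
```python
from h import *
for n in('side','top'):
    c=bot.camera(n);print(n,*meas(c,'washer'))
    u,v=map(int,proj(c,(.609,-.127,.005)));cv2.imwrite(f'pics/_{n}.png',cv2.resize(c['image'][v-30:v+30,u-30:u+30,::-1],(390,390),interpolation=2))
cv2.imwrite('pics/w2.png',np.hstack([cv2.imread(f'pics/_{n}.png') for n in('side','top')]))
```

```text
side [ 608.6 -131.3] [63.6 71.4]Traceback (most recent call last):
  File "<stdin>", line 3, in <module>
  File "h.py", line 33, in meas
    cs,_=cv2.findContours(m,0,2);k=max(cs,key=cv2.contourArea)
                                   ~~~^^^^^^^^^^^^^^^^^^^^^^^^
ValueError: max() iterable argument is empty
```

The washer hasn't moved: side view gives (608.6,-131.3), against (608.5,-130.6) before. I'll retry with the fingers preset to 70 mm so the tips get lower.

Request:
jog_arm(targets=[[-0.08,-0.95,0,0,0,0,-0.65],[0,-0.95,0,0,0,0,-0.65],[0,-0.95,0,0,0,0,-0.65],[0,-0.81,-0.5,0,0,0,-0.65],[0,0,-0.8,0,0,0,-0.65],[0,0,-0.8,0,0,0,-0.65],[0,0,-0.7,0,0,0,-0.65],[0,0,-0.3,0,0,0,-0.65],[0,0,0,0,0,0,-0.65]])

```text
time: 24.2
position: [0.6092, -0.1278, 0.0155]
eef_rot: [-0.0, 1.0, -0.0, -0.001]
force: [-0.5, 0.9, -0.9]
width: 0.821
grip_force: 0.0
```

Request:
jog_arm(targets=[[0,0,-0.1,0,0,0,-0.65],[0,0,-0.1,0,0,0,-0.65],[0,0,0,0,0,0,-0.65]])

```text
time: 24.5
position: [0.6102, -0.1281, 0.0121]
eef_rot: [0.0, 1.0, -0.0, 0.0]
force: [0.2, 0.1, 0.0]
width: 0.827
grip_force: 0.0
```

Request:
jog_arm(targets=[[0,0,-0.1,0,0,0,-0.65],[0,0,-0.1,0,0,0,-0.65],[0,0,0,0,0,0,-0.65]])

```text
time: 24.8
position: [0.6098, -0.1279, 0.0066]
eef_rot: [-0.0, 1.0, -0.0, -0.0]
force: [1.1, 1.0, -0.4]
width: 0.823
grip_force: 0.2
```

Request:
jog_arm(targets=[[0,0,0,0,0,0,1],[0,0,0,0,0,0,1],[0,0,0,0,0,0,1],[0,0,0,0,0,0,1]])

```text
time: 25.2
position: [0.6111, -0.1279, 0.0086]
eef_rot: [0.0, 1.0, -0.0, 0.001]
force: [-2.1, 0.8, 12.7]
width: 0.704
grip_force: 47.7
```

Gripped at washer width (0.704). I'll lift and carry it.

Request:
jog_arm(targets=[[0,0,0.5,0,0,0,1],[0,0,0.9,0,0,0,1],[0,0,1,0,0,0,1],[0,0,1,0,0,0,1],[-0.1,0.5,1,0,0,0,1],[-0.2,0.95,0.5,0,0,0,1],[-0.2,0.95,0,0,0,0,1],[-0.2,0.95,0,0,0,0,1],[-0.2,0.95,0,0,0,0,1],[-0.2,0.95,0,0,0,0,1]])

```text
time: 26.2
position: [0.582, 0.0039, 0.1298]
eef_rot: [0.0, 1.0, -0.0, 0.0]
force: [0.9, -0.6, -1.2]
width: 0.701
grip_force: 43.5
```

Request:
jog_arm(targets=[[-0.2,0.95,0,0,0,0,1],[-0.2,0.95,0,0,0,0,1],[-0.2,0.95,0,0,0,0,1],[-0.2,0.95,0,0,0,0,1],[0,0.95,0,0,0,0,1],[0,0.48,0,0,0,0,1],[0,0,0,0,0,0,1],[0,0,0,0,0,0,1]])

```text
time: 27.0
position: [0.5626, 0.1328, 0.1293]
eef_rot: [0.0, 1.0, -0.001, -0.0]
force: [0.9, -0.6, -1.9]
width: 0.706
grip_force: 43.5
```

```bash
python3 -c "from h import *;look('w3')"
```

```text
[0.56261514 0.13281419 0.12929234] [ 0.87344475 -0.6295631  -1.88199603]
```

View pics/w3.png

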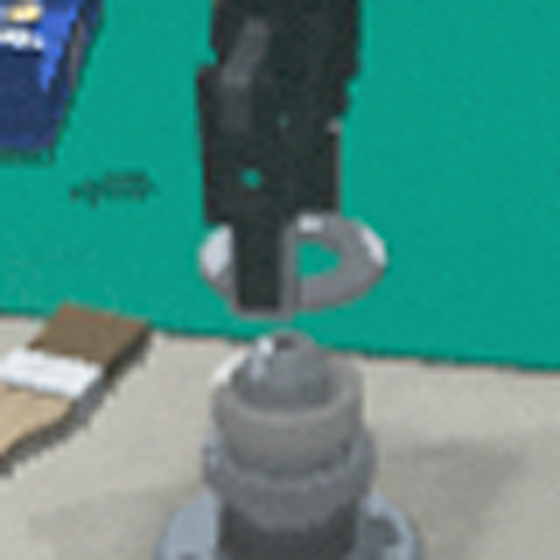

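The washer spans x 198–387 (centre 292), so it is about 2.5 mm low in x against the aligned value of 284. I'll shift and lower.

Request:
jog_arm(targets=[[0.1,0.05,0,0,0,0,1],[0,0,-0.3,0,0,0,1],[0,0,-0.3,0,0,0,1],[0,0,-0.3,0,0,0,1],[0,0,-0.3,0,0,0,1],[0,0,0,0,0,0,1]])

```text
time: 27.65
position: [0.5641, 0.1349, 0.0978]
eef_rot: [0.0, 1.0, -0.0, -0.001]
force: [1.1, -0.3, -1.9]
width: 0.705
grip_force: 43.5
```

Request:
jog_arm(targets=[[0,0,-0.2,0,0,0,1],[0,0,-0.12,0,0,0,1],[0,0,0,0,0,0,1]])

```text
time: 27.95
position: [0.5647, 0.1352, 0.091]
eef_rot: [0.0, 1.0, -0.0, -0.0]
force: [0.0, -0.1, -1.4]
width: 0.706
grip_force: 43.5
```

Request:
jog_arm(targets=[[0,0,-0.1,0,0,0,1],[0,0,-0.03,0,0,0,1],[0,0,0,0,0,0,1]])

```text
time: 28.25
position: [0.5649, 0.1352, 0.0881]
eef_rot: [0.0, 1.0, -0.0, -0.0]
force: [-0.9, 0.5, -1.3]
width: 0.704
grip_force: 43.5
```

Request:
jog_arm(targets=[[0,0,0,0,0,0,-0.5],[0,0,0,0,0,0,-1],[0,0,0,0,0,0,-1],[0,0,0,0,0,0,-1],[0,0,0.6,0,0,0,-1],[0,0,0.9,0,0,0,-1],[0,0,0.8,0,0,0,-1],[-0.65,0.9,0,0,0,0,-1],[-0.65,0.9,0,0,0,0,-1],[-0.65,0.9,0,0,0,0,-1]])

```text
time: 29.25
position: [0.5159, 0.2036, 0.147]
eef_rot: [-0.0, 1.0, -0.0, 0.001]
force: [0.7, -0.4, -0.1]
width: 1.001
grip_force: 0.0
```

Request:
jog_arm(targets=[[-0.65,0.9,0,0,0,0,-1],[-0.65,0.9,0,0,0,0,-1],[-0.65,0.9,0,0,0,0,-1],[-0.65,0.9,0,0,0,0,-1],[-0.65,0.9,0,0,0,0,-1],[-0.65,0.9,-0.5,0,0,0,-1],[-0.15,0.25,-1,0,0,0,-1],[0,0,-0.8,0,0,0,-1],[0,0,-0.5,0,0,0,-1],[0,0,0,0,0,0,-1]])

```text
time: 30.25
position: [0.4145, 0.3434, 0.0749]
eef_rot: [0.001, 1.0, -0.0, -0.001]
force: [-0.3, -0.3, 0.3]
width: 1.001
grip_force: 0.0
```

Run:
```python
from h import *
print(bot.get_obs()['position'])
c=bot.camera('side');r=[]
for X in((.414,.344,.03),(.562,.135,.06)):
    u,v=map(int,proj(c,X));print(u,v);r.append(cv2.resize(c['image'][v-30:v+30,u-30:u+30,::-1],(390,390),interpolation=2))
cv2.imwrite('pics/c1.png',np.hstack(r))
```

```text
[0.41454574 0.34340118 0.07491305]
292 283
245 210
```

View pics/c1.png

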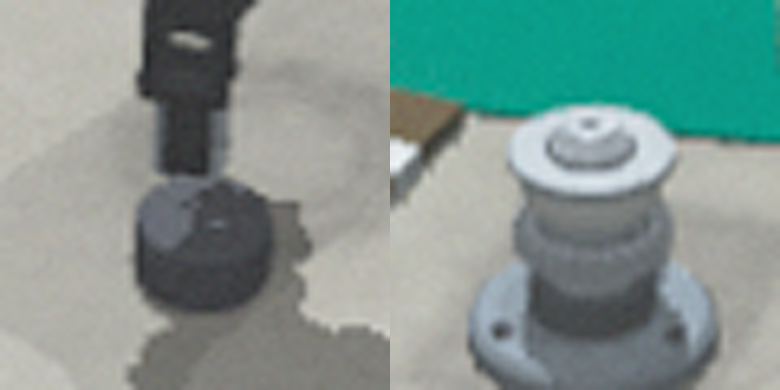

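The washer is seated flat. The cap spans x 135–272 (centre 203), its top face centred at about y 218. I'll check the x offset.

Run:
```python
from h import *
c=bot.camera('side');print(plane(c,262+203.5/6.5-.5,253+219/6.5-.5,.024),plane(c,262+203.5/6.5-.5,253+245/6.5-.5,.012))
for x in(.4035,.4255):
  a,b=proj(c,(x,.395,.075));print((a-262+.5)*6.5,(b-253+.5)*6.5)
```

```text
[0.41295151 0.34660938 0.024     ] [0.41264382 0.34528072 0.012     ]
218.36537122676438 196.0710371643987
145.30570094726875 186.66474765150036
```

Request:
jog_arm(targets=[[0,0,-0.6,0,0,0,-1],[0,0,-0.7,0,0,0,-1],[0.02,0,-0.55,0,0,0,-1],[0,0,0,0,0,0,1],[0,0,0,0,0,0,1],[0,0,0,0,0,0,1],[0,0,0,0,0,0,1],[0,0,0,0,0,0,1],[0,0,0,0,0,0,1],[0,0,0,0,0,0,1]])

```text
time: 31.35
position: [0.4163, 0.3447, 0.0317]
eef_rot: [-0.0, 1.0, -0.0, 0.001]
force: [-2.9, -2.7, 15.9]
width: 0.446
grip_force: 32.7
```

Request:
jog_arm(targets=[[0,0,0.6,0,0,0,1],[0,0,1,0,0,0,1],[0,0,1,0,0,0,1],[0,0,1,0,0,0,1],[0.3,-0.4,0.9,0,0,0,1],[0.62,-0.9,0,0,0,0,1],[0.62,-0.9,0,0,0,0,1],[0.62,-0.9,0,0,0,0,1],[0.62,-0.9,0,0,0,0,1],[0.62,-0.9,0,0,0,0,1]])

```text
time: 32.35
position: [0.5011, 0.2206, 0.1431]
eef_rot: [-0.0, 1.0, -0.0, 0.001]
force: [0.3, -0.5, 0.3]
width: -0.0
grip_force: 0.0
```

Request:
jog_arm(targets=[[0.62,-0.9,0,0,0,0,1],[0.62,-0.9,0,0,0,0,1],[0.62,-0.9,0,0,0,0,1],[0.62,-0.8,0,0,0,0,1],[0,0,0,0,0,0,1],[0,0,0,0,0,0,1]])

```text
time: 32.95
position: [0.5626, 0.1338, 0.1426]
eef_rot: [-0.0, 1.0, -0.001, 0.0]
force: [-0.8, -0.0, 1.0]
width: 0.001
grip_force: 0.0
```

```bash
python3 -c "from h import *;look('c2')"
```

```text
[0.56258631 0.13381144 0.14263511] [-0.78653754 -0.0153339   1.0046054 ]
```

View pics/c2.png

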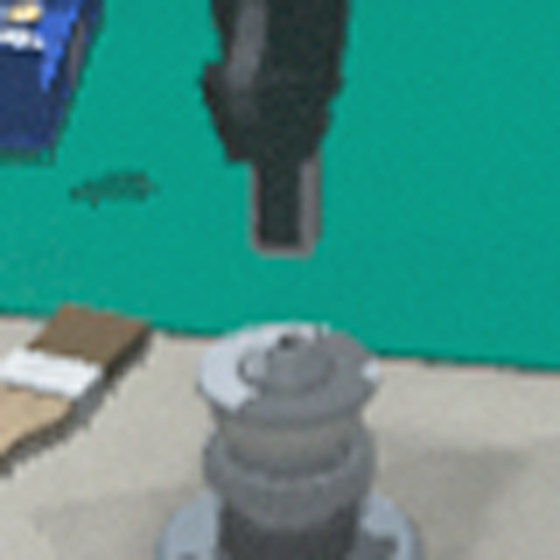

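The cap slipped out: the open fingers stood above its rim. I'll find it again.

Run:
```python
from h import *
for n in('side','top'):
    c=bot.camera(n);print(n,meas(c,'cap'))
    if n=='side':
        u,v=map(int,proj(c,(.414,.344,.012)));print(u,v);cv2.imwrite('pics/c3.png',cv2.resize(c['image'][v-35:v+35,u-45:u+45,::-1],(630,490),interpolation=2))
```

```text
side (array([413.2, 345.9]), array([49.4, 76.3]))
292 289
top (array([415. , 342.2]), array([46.1, 51.8]))
```

View pics/c3.png

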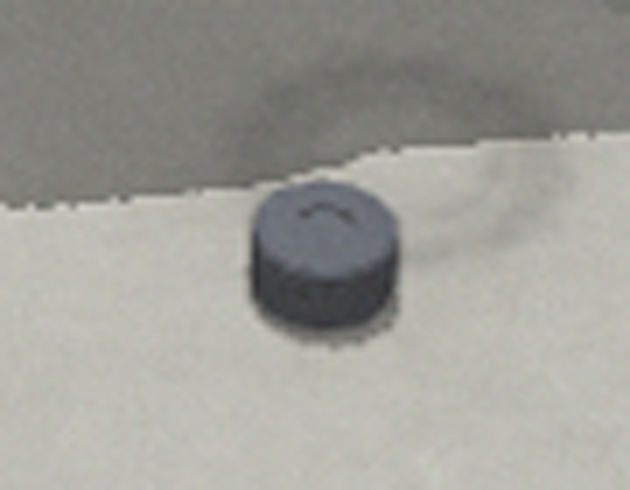

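The cap stands undisturbed at (325,230) in the crop. I'll return with the fingers preset narrower and go lower.

Request:
jog_arm(targets=[[-0.65,0.9,0,0,0,0,-0.45],[-0.65,0.9,0,0,0,0,-0.45],[-0.65,0.9,0,0,0,0,-0.45],[-0.65,0.9,0,0,0,0,-0.45],[-0.65,0.9,0,0,0,0,-0.45],[-0.65,0.9,0,0,0,0,-0.45],[-0.65,0.9,0,0,0,0,-0.45],[-0.65,0.9,0,0,0,0,-0.45],[-0.65,0.9,-0.5,0,0,0,-0.45],[-0.05,0.3,-1,0,0,0,-0.45]])

```text
time: 34.1
position: [0.4126, 0.3484, 0.1061]
eef_rot: [-0.002, 1.0, 0.003, 0.001]
force: [-0.0, -0.3, -1.0]
width: 0.722
grip_force: 0.0
```

Request:
jog_arm(targets=[[0,0,-0.8,0,0,0,-0.45],[0,0,-0.8,0,0,0,-0.45],[0,0,-0.5,0,0,0,-0.45],[0,0,-0.3,0,0,0,-0.45],[0,0,0,0,0,0,-0.45]])

```text
time: 34.6
position: [0.4144, 0.344, 0.0439]
eef_rot: [0.0, 1.0, 0.0, -0.0]
force: [-0.3, -0.3, 0.4]
width: 0.726
grip_force: 0.0
```

Request:
jog_arm(targets=[[0.02,0,-0.3,0,0,0,-0.45],[0,0,-0.3,0,0,0,-0.45],[0,0,0,0,0,0,-0.45]])

```text
time: 34.9
position: [0.4151, 0.3436, 0.0286]
eef_rot: [0.0, 1.0, -0.0, -0.0]
force: [-0.6, -0.0, 0.2]
width: 0.724
grip_force: 0.0
```

Request:
jog_arm(targets=[[0,0,-0.2,0,0,0,-0.45],[0,0,-0.24,0,0,0,-0.45],[0,0,0,0,0,0,-0.45]])

```text
time: 35.2
position: [0.415, 0.3436, 0.0175]
eef_rot: [0.0, 1.0, -0.0, -0.0]
force: [0.2, 0.1, 0.7]
width: 0.728
grip_force: 0.0
```

Request:
jog_arm(targets=[[0,0,0,0,0,0,1],[0,0,0,0,0,0,1],[0,0,0,0,0,0,1],[0,0,0,0,0,0,1],[0,0,0,0,0,0,1]])

```text
time: 35.7
position: [0.4155, 0.3441, 0.0187]
eef_rot: [-0.0, 1.0, -0.0, 0.0]
force: [-2.1, -1.0, 5.6]
width: 0.489
grip_force: 40.8
```

Request:
jog_arm(targets=[[0,0,0.6,0,0,0,1],[0,0,1,0,0,0,1],[0,0,1,0,0,0,1],[0,0,1,0,0,0,1],[0.3,-0.4,1,0,0,0,1],[0.62,-0.9,0.2,0,0,0,1],[0.62,-0.9,0,0,0,0,1],[0.62,-0.9,0,0,0,0,1],[0.62,-0.9,0,0,0,0,1],[0.62,-0.9,0,0,0,0,1]])

```text
time: 36.7
position: [0.501, 0.2206, 0.1393]
eef_rot: [-0.0, 1.0, -0.0, 0.0]
force: [0.2, 1.4, -1.1]
width: 0.492
grip_force: 40.9
```

Request:
jog_arm(targets=[[0.62,-0.9,0,0,0,0,1],[0.62,-0.9,0,0,0,0,1],[0.62,-0.9,0,0,0,0,1],[0.65,-0.77,0,0,0,0,1],[0,0,0,0,0,0,1],[0,0,0,0,0,0,1]])

```text
time: 37.3
position: [0.5632, 0.1346, 0.1389]
eef_rot: [-0.0, 1.0, -0.001, 0.0]
force: [-0.1, 0.9, -0.5]
width: 0.488
grip_force: 40.9
```

```bash
python3 -c "from h import *;look('c4')"
```

```text
[0.56323456 0.13457452 0.13887308] [-0.12891032  0.9259913  -0.45356542]
```

View pics/c4.png

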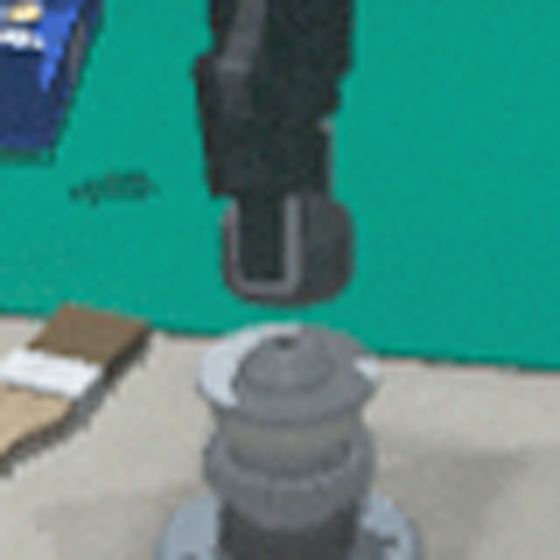

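The cap spans x 221–354 (centre 287.5), so x needs about +1.2 mm. I'll lower it.

Request:
jog_arm(targets=[[0.05,0.01,0,0,0,0,1],[0,0,-0.3,0,0,0,1],[0,0,-0.3,0,0,0,1],[0,0,-0.3,0,0,0,1],[0,0,-0.2,0,0,0,1],[0,0,0,0,0,0,1]])

```text
time: 37.95
position: [0.5638, 0.1348, 0.1097]
eef_rot: [0.0, 1.0, -0.0, -0.001]
force: [0.5, 1.3, -1.3]
width: 0.49
grip_force: 40.9
```

Request:
jog_arm(targets=[[0,0,-0.15,0,0,0,1],[0,0,0,0,0,0,1]])

```text
time: 38.15
position: [0.5643, 0.1349, 0.1068]
eef_rot: [0.0, 1.0, -0.0, -0.0]
force: [-0.4, -0.2, -0.3]
width: 0.492
grip_force: 40.9
```

Request:
jog_arm(targets=[[0,0,-0.08,0,0,0,1],[0,0,-0.03,0,0,0,1],[0,0,0,0,0,0,1]])

```text
time: 38.45
position: [0.5644, 0.135, 0.1043]
eef_rot: [0.0, 1.0, -0.0, -0.0]
force: [0.5, 0.3, -0.5]
width: 0.49
grip_force: 40.9
```

Request:
jog_arm(targets=[[0,0,-0.03,0,0,0,1],[0,0,0,0,0,0,0],[0,0,0,0,0,0,-0.5],[0,0,0,0,0,0,-1],[0,0,0,0,0,0,-1],[0,0,0.5,0,0,0,-1],[0,0,1,0,0,0,-1],[0,0,1,0,0,0,-1],[0,-0.5,1,0,0,0,-1],[0,0,0,0,0,0,-1]])

```text
time: 39.45
position: [0.5665, 0.1215, 0.1958]
eef_rot: [-0.0, 1.0, -0.001, 0.003]
force: [1.3, 0.4, 0.5]
width: 1.003
grip_force: 0.0
```

```bash
python3 -c "
from h import *
look('f')
for n in('side','top'):
    P=cloud(bot.camera(n));m=(abs(P[...,0]-.563)<.02)&(abs(P[...,1]-.135)<.02)&(P[...,2]>.1)&(P[...,2]<.13)
    print(n,m.sum(),np.median(P[m],0))"
```

```text
[0.5664874  0.12151956 0.19576845] [1.28595226 0.39723654 0.5260113 ]
side 140 [0.56239189 0.13861507 0.10718561]
top 0 [nan nan nan]
  return _methods._mean(a, axis=axis, dtype=dtype,
  ret = um.true_divide(
```

View pics/f.png

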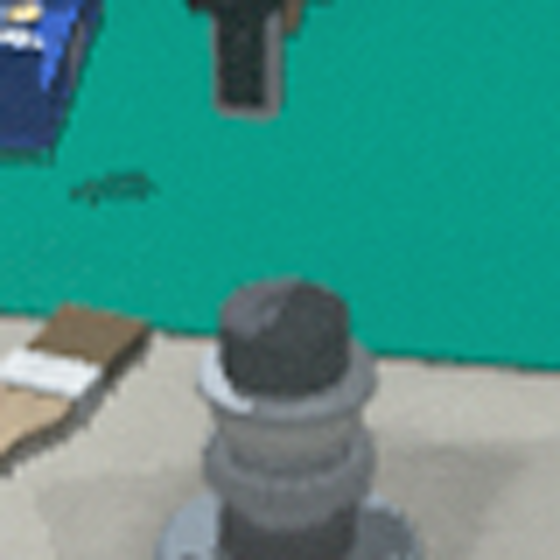

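The full stack stands: the cap at (287,335) sits flat on the washer, its top at about 107–109 mm.

```bash
python3 -c "from workcell import bot;print(bot.finish_job())"
```

```text
the job is handed in; nothing more can be done
None
```

The gear, sleeve, bearing ring, washer and cap are stacked on the shaft in that order. In the last camera view the stack looked flat and fully seated, and I handed the job in at about 40 s; it gave no verdict back.

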